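# Lock the air regulator and cap it

### The arm

A 6-joint arm with a two-finger parallel gripper is mounted at the origin on the work surface. World frame = base frame: x ahead of the robot, y to its left, z up, the work surface at z = 0. Lengths are in m, angles in rad, forces in N, time in s.
With the tool pointing down it reaches from about 0.25 to 0.85 m from the base axis. Payload 12.5 kg.
Tool frame: the origin (TCP) lies at the centre of the arm's flange, where the gripper is bolted on; the fingertips stand 186 mm ahead of it and the grasp point (between the pads) lies 167 mm ahead of it; z points along the fingers, y is the direction in which the jaws open and shut (so a half turn about z gives the same grasp; the last joint's range is limited). The gripper opens to 93 mm and grips with 3 to 60 N. Pads are 15 mm wide; open, the fingers measure 128 mm over their backs; the gripper's body (75 mm by 188 mm) begins 65 mm behind the grasp point.
Start: joints at [-1.205, 0.351, 1.652, -0, 1.139, -0.085], TCP at [0.24, -0.495, 0.405] pointing down, gripper open.
Joint ranges: [-2.75, 2.75], [-0.79, 2.1], [0.01, 2.65], [-1.57, 4.71], [0.07, 3.14], [-2.87, 2.87]. Speed limits (rad/s): [2.22, 2.22, 2.79, 3.14, 3.14, 3.14].

### API

Orientations are given as [roll, pitch, yaw] about the fixed x, y, z axes, in that order (R = Rz(yaw) Ry(pitch) Rx(roll)).
In Python, from station import telemetry, imaging, manip gives the robot as it stands. The module is installed in compiled form; this text tells all that it offers.
- The arm moves only by the tool servo_tool, never from a script. Its argument "rows" is a list of rows, each a list of 3 entries, a list of its own where there are three numbers: the opening, from 0 (shut) to 1 (fully open), then the shift along the tool's x, y, z in mm, then the turn, a rotation vector about the tool's x, y, z in degrees. In form: [[fingers, [tx, ty, tz], [rx, ry, rz]], ...]. A call has 1 to 12 rows; each row is the pose to reach, as a shift and turn from the pose commanded when the call began, along the tool's axes at that moment; what a row does not reach only later rows make up. A row lasts 1/10 s, in which the tool goes at most 50 mm and 8.59 degrees, less where a joint would pass 70% of its speed; a pose out of reach is approached as far as the arm can. A call with a gripper value outside its range is refused whole. The fingers move at their own pace and stop on an object; the grip force is fixed at half the most. Time passes only in rows, so rows that repeat a pose let the fingers close. It gives the time, the measured TCP pose, the force and the opening at its end, in the units of the state.
- telemetry.state(): the state, without advancing time (a new reading comes with each control period).
- imaging.read_camera(name): name is "scene" or "top" or "wrist"; returns a dict with "frame" (480x640x3 uint8, red, green, blue), "camera_matrix" (3x3 intrinsics, pixels), "distortion" ([k1, k2, p1, p2, k3] as OpenCV has them; the pictures are not rectified), "world_from_camera" (4x4, takes a point from camera to world coordinates). Camera axes: x right, y up, looking along -z (the intrinsics and any distortion apply to the point x, -y, -z); pixel columns grow to the right and rows downward; lengths in m; the calibration is good to about 2 mm. A picture is of the moment at which its call begins. There is no depth.
- manip.job_done(): hands the job in, once; it reports no verdict.
The state is a dict: "time": time; "qpos": joint angles; "dq": joint speeds; "joint_torque": joint torques, N m; "position": TCP position; "tool_rot": TCP orientation; "force": force on the tool from outside, world axes, zero at the start; "ft_torque": the same for the moment, N m; "opening": opening from 0.0 (shut) to 1.0 (fully open).
Only numpy, scipy, OpenCV 4.12 (cv2) and the standard library are available. Lean on these libraries where they do the work, as an engineer would, in place of code of your own. Each camera call takes 0.05 s, during which the arm holds its last target. There are 200 camera calls.

### The job

The blow-off pressure on the bench regulator is already set. Lock it: turn the hexagonal locking ring clockwise (seen from above) until you feel it bite and it is snug, without forcing it and without disturbing the round setting knob inside it. Then fit the tamper cap gently over knob and ring, mouth down and sitting flat on the regulator's flange, and leave the other things on the bench where they are.

Things in the scene. Friction and masses are not known exactly. Their poses are not given: they have to be found in the camera images.
- regulator: Air regulator on a 100 x 90 mm foot plate, fixed. Origin on the bench, under the vertical axis shared by all parts below; z up. 56 mm square body; round flange 72 mm across, flat top at 62 mm above the bench; neck 32 mm across up to 86 mm; locking ring 89 to 101 mm; setting knob 104 to 126 mm. Ports reach 75 mm to its +y and -y, a gauge 57 mm to its -x, all below 55 mm.
- collar: Clamping collar, 30 mm across, fixed under the ring; its pose tells nothing. The ring drags with 0.12 N m until it bites after 25 to 115 degrees (differs, unseen, must be felt); then torque rises 0.044 N m per degree. Snug: a rise of 0.07 N m (6 N on the collar); forced: 0.43 (36 N); aim for a rise of 0.2. Standing still the drag may act either way: compare with like readings before the bite.
- lock_ring: Outer control: hexagonal aluminium locking ring, 40 mm across flats, 46 mm across corners, 12 mm high. Origin at its centre on the axis, 95 mm above the bench. Its x axis points squarely through the middle of a flat; flats lie every 60 degrees. It overhangs the 32 mm neck, so fingertips can reach past it towards the flange. Clockwise seen from above tightens; it stays where it is left.
- knob_mark (a point): Pointer mark on top of the inner control, the black round setting knob: 26 mm across, 22 mm high, top 126 mm above the bench, its side 7 mm inside the ring's flats. The point lies 12 mm out from the axis. The knob turns at a light touch (0.02 N m); the ring by itself does not drag it round.
- cap_seat (a point): Centre of the flat top of the regulator's flange, on the axis, 62 mm above the bench: where the rim of the cap comes to sit.
- tamper_cap: Tamper cap: plain round grey plastic cup, 60 mm outside, about 54 mm inside diameter, 70 mm high, 67 mm deep, about 55 to 100 g, standing loose on the bench mouth down. Origin at the centre of its mouth (rim plane); z points to its closed top. Fitted, it clears ring and knob and its rim sits on the flange.
- cap_centre (a point): Centre of the tamper cap, 35 mm above its rim, half-way up: where to grasp it across its 60 mm.
- rose_pot: Bystander: cream round flower pot with a pink rose, about 95 mm across, 80 mm high. Origin under its centre.
- basket_pot: Bystander: green bowl pot with an arched wooden handle, 96 mm across, 101 mm high. Origin under its centre.
- cone_pot: Bystander: pink cone-shaped pot, 72 mm across, 66 mm high. Origin under its centre.
- footed_bowl: Bystander: pale blue bowl, 110 mm across, 60 mm high. Origin under its centre.
- blow_gun: Bystander: grey air blow gun lying on its side, about 150 x 125 mm, 18 mm high. Origin near its trigger, on the bench.
- brush: Bystander: dusting brush, 190 mm long, lying along its own x. Origin under its middle.
- spanner: Bystander: steel spanner, 180 mm long, lying along its own x. Origin under its middle.
Mind the look-alikes: they are no part of the job. Leave any orange or red look-alike of the regulator alone.

How it is judged:
On the way, in this order (a step that is already met when the one before it is completed fails the run):
1. the locking ring is snug on its collar (contact force between lock_ring and collar above 5 N), for 0.3 s.
2. the cap sits over knob and ring on the flange (z of tamper_cap in the frame of cap_seat below 0.003 m and horizontal distance between tamper_cap and cap_seat below 0.008 m and angle between tamper_cap's own z axis and vertical below 0.06 rad), for 0.2 s.
At the end, for the whole second after the job is handed in: The locking ring presses on its collar with more than 5 N, the setting knob is within about 7 degrees (1.5 mm at its mark) of where it was, and the cap is at rest over both, upright within 3.5 degrees, its rim within 3 mm of the flange's top and within 8 mm of its centre (all of step 2 and contact force between lock_ring and collar above 5 N and z of tamper_cap in the frame of cap_seat above -0.003 m and linear speed of tamper_cap below 0.02 m/s and distance of knob_mark from where it was at the start of the episode below 0.0015 m); the robot touches nothing.
It fails at once if the locking ring is forced (presses on its collar with more than 36 N) (contact force between lock_ring and collar above 36 N).
It fails at once if the setting knob is turned (its mark moves by more than 1.5 mm, about 7 degrees) (distance of knob_mark from where it was at the start of the episode above 0.0015 m).
It fails at once if the cap is dropped or rammed onto the regulator (more than 40 N) (contact force between tamper_cap and regulator above 40 N).
It fails at once if another thing on the bench is shifted by more than 25 mm or tipped over (distance of any of rose_pot, basket_pot, cone_pot, footed_bowl, blow_gun, brush, spanner from where it was at the start of the episode above 0.025 m or angle between any of rose_pot, basket_pot, cone_pot, footed_bowl's own z axis and vertical above 0.5 rad).
It also fails if it takes over 72 s, if anything falls off the work surface, if the arm or the gripper's body presses on something with over 40 N, if the wrist force passes 120 N, or if a joint passes its speed limit or range.

## Working session

There is one attempt and no reset: what is moved stays moved. The work goes in short steps, Python scripts to look and compute and a tool call to move; the robot and the scene stay as the last step left them, time stands still between calls to the robot, and variables do not carry over. Pictures are saved under pics/ and viewed, and the job is handed in when it is done.

Besides the shell and the picture viewer there is one more tool, called after "Call:" by a JSON object that holds its "api" and its "payload". servo_tool: Moves the arm, as the interface text tells. Its arguments: {"type":"object","properties":{"rows":{"type":"array","items":{"type":"array"}}},"required":["rows"]}

```bash
mkdir -p pics
cat > h.py <<'E'
import numpy as np, cv2
from station import telemetry, imaging, manip
def shot(cam,name):
    d=imaging.read_camera(cam); cv2.imwrite(f'pics/{name}.png',d['frame'][:,:,::-1])
    np.savez(f'pics/{name}.npz',K=d['camera_matrix'],D=d['distortion'],T=d['world_from_camera'],f=d['frame']); return d
def ld(name): return np.load(f'pics/{name}.npz')
def ray(d,u,v):
    p=cv2.undistortPoints(np.array([[[u,v]]],float),d['K'],np.array(d['D'],float))[0,0]
    T=d['T']; return T[:3,3],T[:3,:3]@np.array([p[0],-p[1],-1])
def atz(d,u,v,z):
    o,r=ray(d,u,v); return o+r*(z-o[2])/r[2]
def proj(d,P):
    T=np.linalg.inv(d['T']); c=T[:3,:3]@np.array(P,float)+T[:3,3]; c=np.array([c[0],-c[1],-c[2]])
    return cv2.projectPoints(c.reshape(1,1,3),np.zeros(3),np.zeros(3),d['K'],np.array(d['D'],float))[0].ravel()
def crop(name,u0,v0,u1,v1,s,out):
    im=cv2.imread(f'pics/{name}.png')[v0:v1,u0:u1]; cv2.imwrite(f'pics/{out}.png',cv2.resize(im,None,fx=s,fy=s,interpolation=cv2.INTER_CUBIC))
E
python3 - <<'E'
from h import *
for c in ['scene','top','wrist']: shot(c,c+'0')
print(telemetry.state())
for c in ['scene0','top0']: print(ld(c)['T'].round(3))
E
```

```text
{'time': 0.15, 'qpos': array([-1.20460637e+00,  3.51116063e-01,  1.65222611e+00, -1.50237980e-05,
        1.13910379e+00, -8.46531657e-02]), 'dq': array([-0.00179459, -0.00194517, -0.00124218, -0.00254247, -0.00069136,
       -0.00147292]), 'joint_torque': array([ 1.12311795e-03, -4.97462296e+01, -2.85343891e+01,  6.99537853e-02,
        2.46086897e-02, -3.05220715e-05]), 'position': array([ 0.23961346, -0.4949663 ,  0.40434244]), 'tool_rot': array([-3.14074125e+00, -5.85571254e-05,  4.50849391e-01]), 'force': array([ 0.38816353,  0.26800765, -0.63144208]), 'ft_torque': array([-0.00116535,  0.00498714, -0.01140862]), 'opening': 1.0018091116797059}
[[-0.899 -0.323  0.295  0.879]
 [ 0.437 -0.681  0.588  0.653]
 [ 0.011  0.658  0.753  0.903]
 [ 0.     0.     0.     1.   ]]
[[-0.018  0.994 -0.109  0.38 ]
 [-1.    -0.019 -0.005  0.019]
 [-0.007  0.109  0.994  1.486]
 [ 0.     0.     0.     1.   ]]
```

View pics/scene0.png

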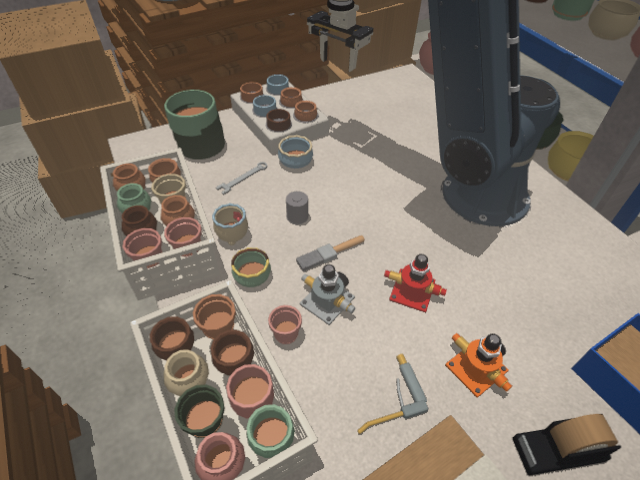

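View pics/top0.png

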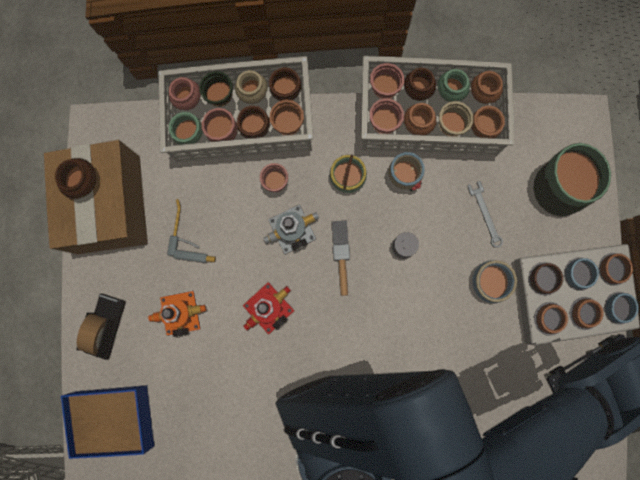

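The three regulators in the top view are grey (290,226), orange (180,313) and red (268,307). The task excludes the orange and red ones, so the grey one is the target. The cap is the plain grey cup at (405,245). I'll confirm both in enlarged crops.

Run:
```python
from h import *
crop('top0',250,180,430,290,4.4,'c1'); crop('scene0',270,180,380,330,4,'c2')
d=ld('top0')
for n,u,v,z in [('knob',291,223,.126),('cap',405,244,.07),('brush',341,255,.015),('cone',274,180,.066),('basket',348,175,.05),('rose',406,172,.08)]: print(n,atz(d,u,v,z).round(3))
```

```text
knob [0.58  0.121 0.126]
cap [ 0.532 -0.153  0.07 ]
brush [0.513 0.003 0.015]
cone [0.698 0.167 0.066]
basket [ 0.711 -0.018  0.05 ]
rose [ 0.709 -0.16   0.08 ]
```

View pics/c1.png

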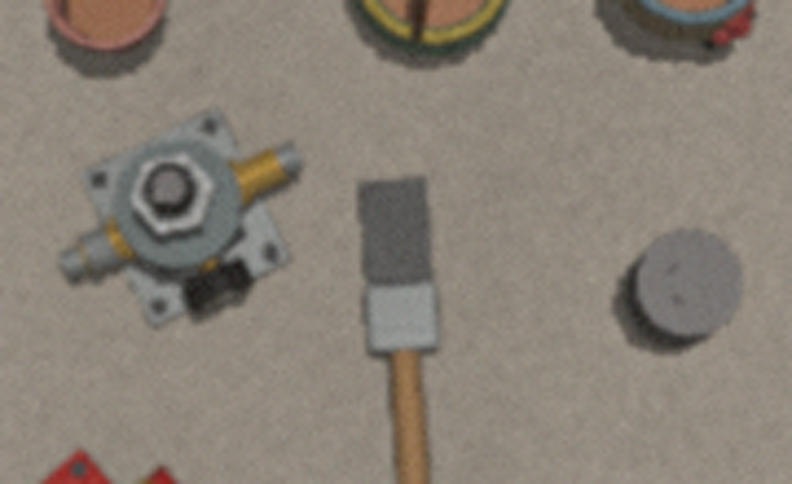

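View pics/c2.png

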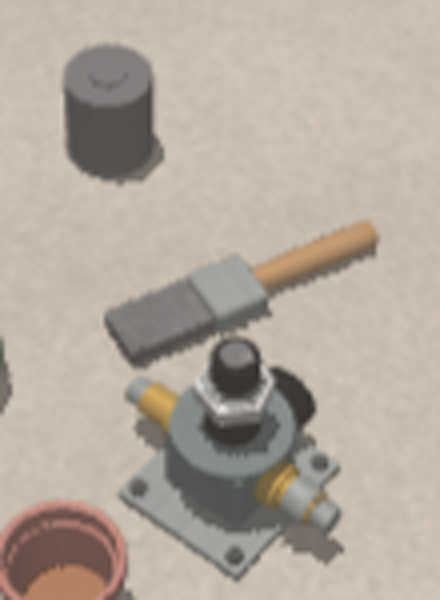

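The grey regulator, with the hex ring and black knob, is at about (0.58, 0.125). The plain grey cup at top (405,245) is the cap, at about (0.53, -0.15). I'll move above the regulator and turn counter-clockwise on the way to leave room for the wrist.

Call:
{"api": "servo_tool", "payload": {"rows": [[1,[576,-410,0],[0,0,-100]],[1,[576,-410,0],[0,0,-100]],[1,[576,-410,0],[0,0,-100]],[1,[576,-410,0],[0,0,-100]],[1,[576,-410,0],[0,0,-100]],[1,[576,-410,0],[0,0,-100]],[1,[576,-410,0],[0,0,-100]],[1,[576,-410,0],[0,0,-100]],[1,[576,-410,0],[0,0,-100]],[1,[576,-410,0],[0,0,-100]],[1,[576,-410,0],[0,0,-100]],[1,[576,-410,0],[0,0,-100]]]}}

```text
time: 1.35
position: [0.5286, 0.0333, 0.4047]
tool_rot: [-3.142, 0.0, 2.202]
force: [1.1, -0.1, -0.3]
opening: 1.004
```

Run:
```python
from h import *
shot('wrist','w1')
s=telemetry.state(); print({k:s[k] for k in ['time','qpos','position','tool_rot']}); print(ld('w1')['T'].round(3))
```

```text
{'time': 1.4, 'qpos': array([-0.01642908,  0.31807466,  1.69838695,  0.00213998,  1.12369171,
       -0.65560937]), 'position': array([0.53071783, 0.03796279, 0.40465806]), 'tool_rot': array([ 3.13927524e+00, -6.53690971e-04,  2.20905353e+00])}
[[ 0.807 -0.569 -0.16   0.484]
 [ 0.591  0.777  0.218  0.094]
 [ 0.    -0.27   0.963  0.384]
 [ 0.     0.     0.     1.   ]]
```

View pics/w1.png

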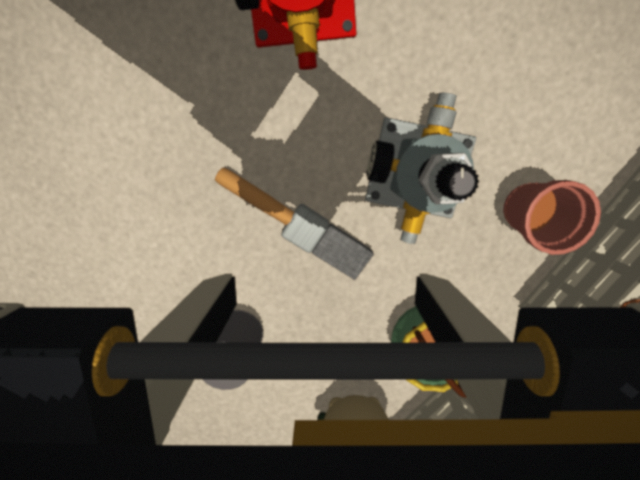

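Run:
```python
from h import *
crop('w1',360,85,520,245,5,'c3')
```

```text
(no output)
```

View pics/c3.png

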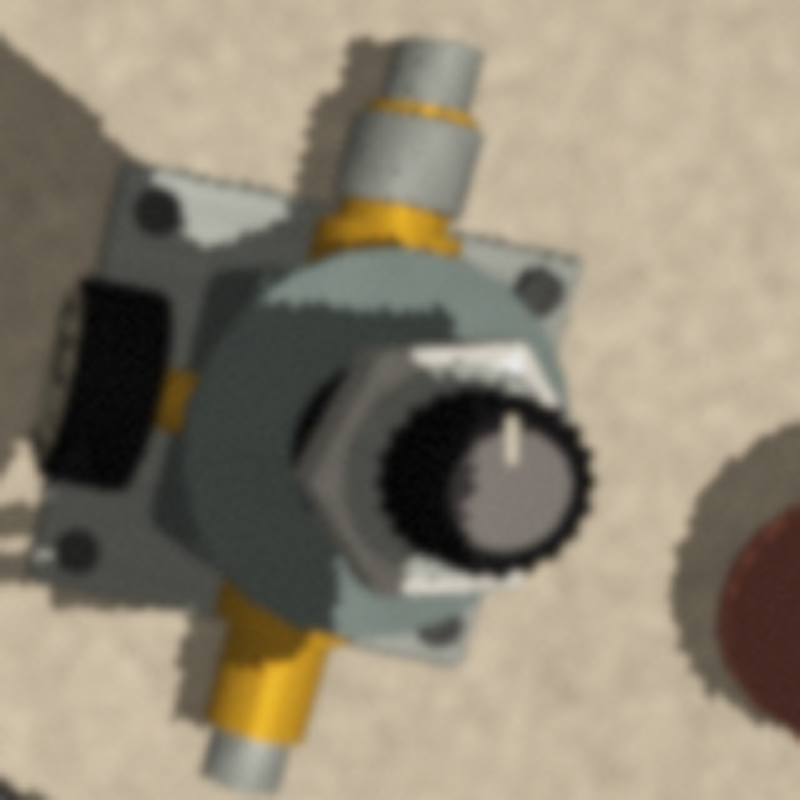

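```bash
cat > ov.py <<'E'
from h import *
def overlay(name,A,ang,box,s,out):
    d=ld(name); u0,v0,u1,v1=box
    im=cv2.resize(cv2.imread(f'pics/{name}.png')[v0:v1,u0:u1],None,fx=s,fy=s,interpolation=cv2.INTER_CUBIC)
    def poly(R,z,th,c):
        P=np.array([(proj(d,[A[0]+R*np.cos(t),A[1]+R*np.sin(t),z])-[u0,v0]+.5)*s for t in th]).astype(int)
        cv2.polylines(im,[P],True,c,1)
    t=np.linspace(0,2*np.pi,60)
    poly(.036,.062,t,(0,255,0)); poly(.013,.126,t,(255,0,255))
    h=np.radians(ang+30+60*np.arange(6)); poly(.0231,.101,h,(0,0,255)); poly(.0231,.089,h,(255,128,0))
    cv2.imwrite(f'pics/{out}.png',im)
E
python3 - <<'E'
from ov import *
w=ld('w1'); t=ld('top0')
k=atz(w,464.2,181.8,.126); f=atz(w,435.2,173,.062); print(k.round(4),f.round(4),atz(t,288.6,222.5,.126).round(4),atz(t,290.9,226.6,.062).round(4))
A=(k+f)/2
d=ld('w1'); print([ (np.array(proj(d,[A[0]+.0231*np.cos(a),A[1]+.0231*np.sin(a),.101]))-[360,85])*5 for a in [0]])
overlay('w1',A,0,(360,85,520,245),5,'o1')
E
```

```text
[0.5848 0.1304 0.126 ] [0.5829 0.1296 0.062 ] [0.5817 0.1263 0.126 ] [0.5809 0.1258 0.062 ]
[array([560.66867467, 548.28689828])]
```

View pics/o1.png

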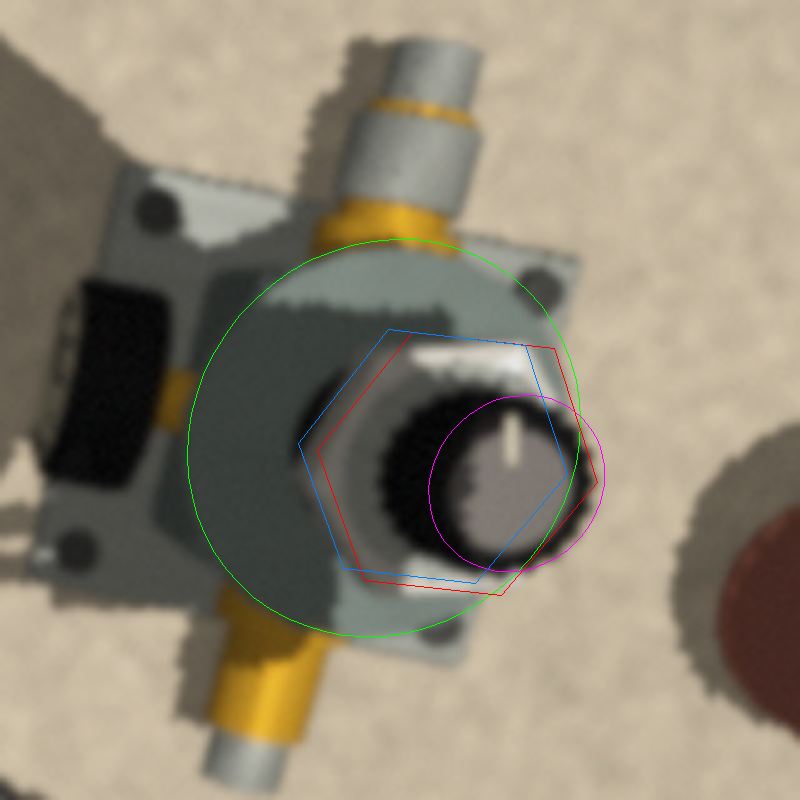

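Call:
{"api": "servo_tool", "payload": {"rows": [[1,[-21,130,60],[0,0,-30.7]],[1,[-21,130,60],[0,0,-30.7]],[1,[-21,130,60],[0,0,-30.7]],[1,[-21,130,60],[0,0,-30.7]],[1,[-21,130,60],[0,0,-30.7]],[1,[-21,130,60],[0,0,-30.7]],[1,[-21,130,60],[0,0,-30.7]],[1,[-21,130,60],[0,0,-30.7]]]}}

```text
time: 2.2
position: [0.6454, 0.0898, 0.3456]
tool_rot: [3.141, 0.001, 2.73]
force: [-0.3, -0.4, 0.6]
opening: 1.002
```

Run:
```python
from ov import *
shot('wrist','w2')
s=telemetry.state(); print({k:s[k] for k in ['time','qpos','dq','position','tool_rot','force','ft_torque']})
d=ld('w2');print(d['T'].round(3)); A=[.582,.128]
p=proj(d,[*A,.1]); print(p); b=[int(p[0])-90,max(0,int(p[1])-90)]; b+=[b[0]+180,b[1]+170]; print(b)
overlay('w2',A,6.5,b,4,'o2')
```

```text
{'time': 2.25, 'qpos': array([ 6.69496540e-02,  5.93645566e-01,  1.42340186e+00, -2.36187306e-05,
        1.12354115e+00, -1.09282591e+00]), 'dq': array([ 0.00404976,  0.00499147, -0.00102914,  0.0004341 ,  0.00017599,
       -0.00545494]), 'position': array([0.6454752 , 0.08988148, 0.34550638]), 'tool_rot': array([3.14114971e+00, 9.01357569e-04, 2.73058190e+00]), 'force': array([-0.145611  , -0.68808965,  0.44512368]), 'ft_torque': array([ 0.03620891, -0.13819675, -0.00857582])}
[[ 0.399 -0.882 -0.249  0.576]
 [ 0.917  0.384  0.108  0.12 ]
 [ 0.001 -0.272  0.962  0.325]
 [ 0.     0.     0.     1.   ]]
[340.40754825 142.19162767]
[250, 52, 430, 222]
```

View pics/o2.png

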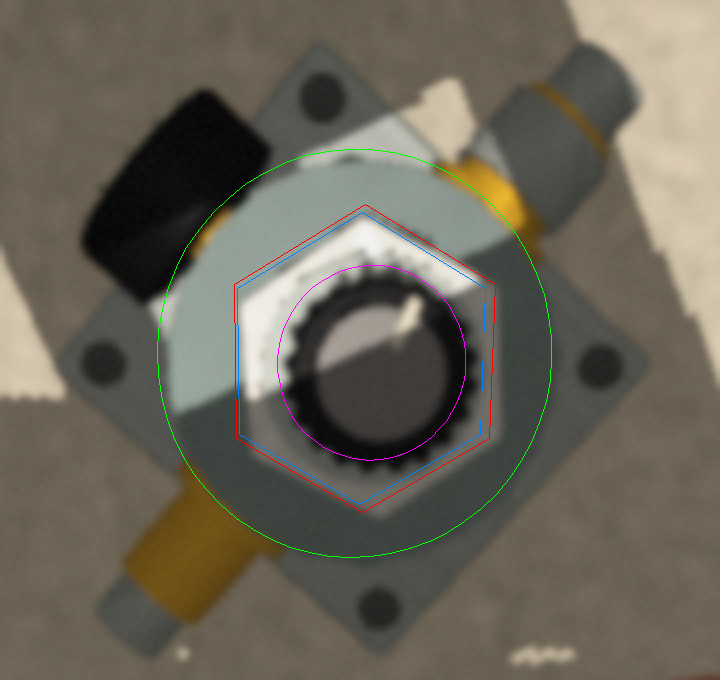

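Run:
```python
from ov import *
overlay('w2',[.5835,.1292],6.5,[280,90,400,190],6.6,'o3')
```

```text
(no output)
```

View pics/o3.png

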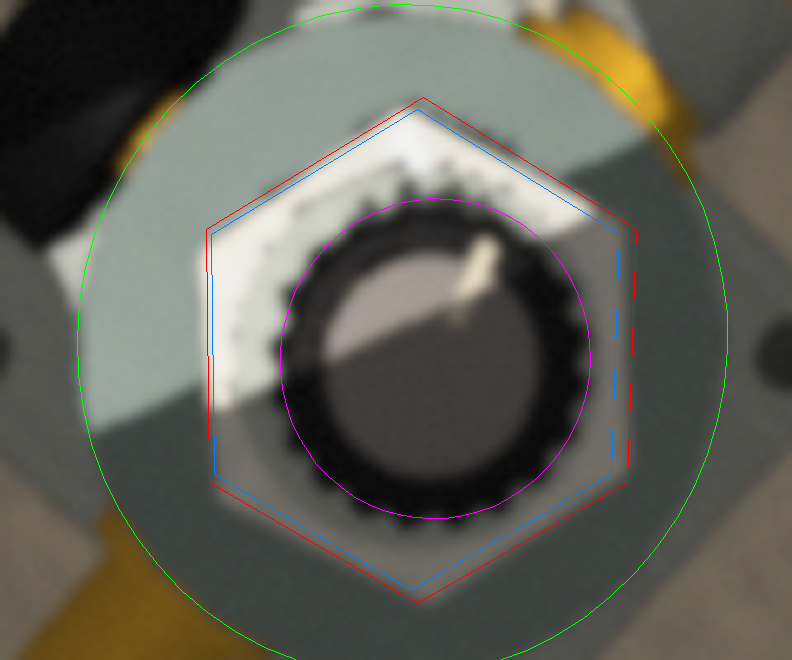

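Call:
{"api": "servo_tool", "payload": {"rows": [[1,[72.6,11,0],[0,0,-1.5]],[1,[72.6,11,0],[0,0,-1.5]],[1,[72.6,11,40],[0,0,-1.5]],[1,[72.6,11,70],[0,0,-1.5]],[1,[72.6,11,83.5],[0,0,-1.5]],[1,[72.6,11,83.5],[0,0,-1.5]],[1,[72.6,11,83.5],[0,0,-1.5]],[1,[72.6,11,83.5],[0,0,-1.5]]]}}

```text
time: 3.05
position: [0.584, 0.1292, 0.2628]
tool_rot: [3.14, 0.002, 2.758]
force: [0.4, -0.1, -0.7]
opening: 1.0
```

Run:
```python
from ov import *
shot('wrist','w3'); shot('scene','s3'); crop('s3',260,170,420,330,4.5,'c4')
s=telemetry.state(); print({k:s[k] for k in ['time','qpos','position','tool_rot','force','ft_torque']})
overlay('w3',[.5834,.129],8,[160,180,480,420],2.4,'o4')
```

```text
{'time': 3.15, 'qpos': array([ 1.39881797e-01,  6.08982003e-01,  1.63398818e+00,  1.88571061e-06,
        8.96662508e-01, -1.04726707e+00]), 'position': array([0.58384645, 0.12916517, 0.26248211]), 'tool_rot': array([3.14061151e+00, 1.69670634e-03, 2.75794319e+00]), 'force': array([0.0098326 , 0.32842312, 0.16659575]), 'ft_torque': array([ 0.02927996, -0.1396268 , -0.0050623 ])}
```

View pics/o4.png

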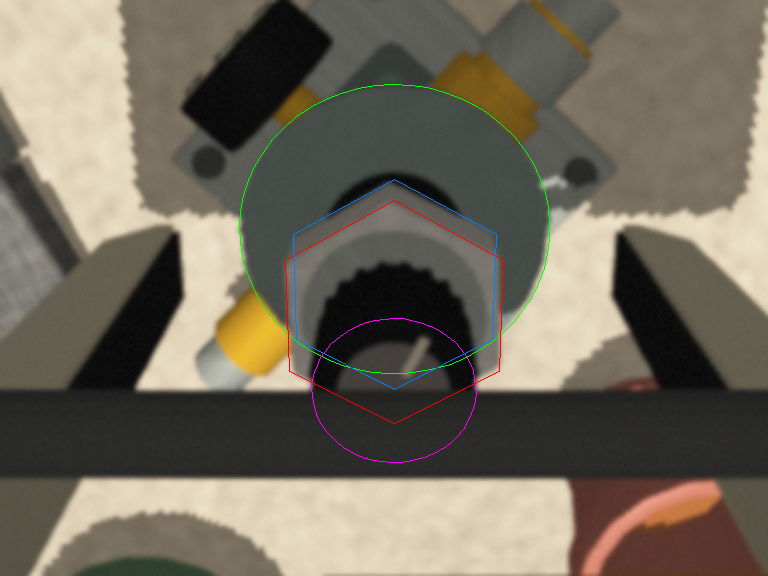

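View pics/c4.png

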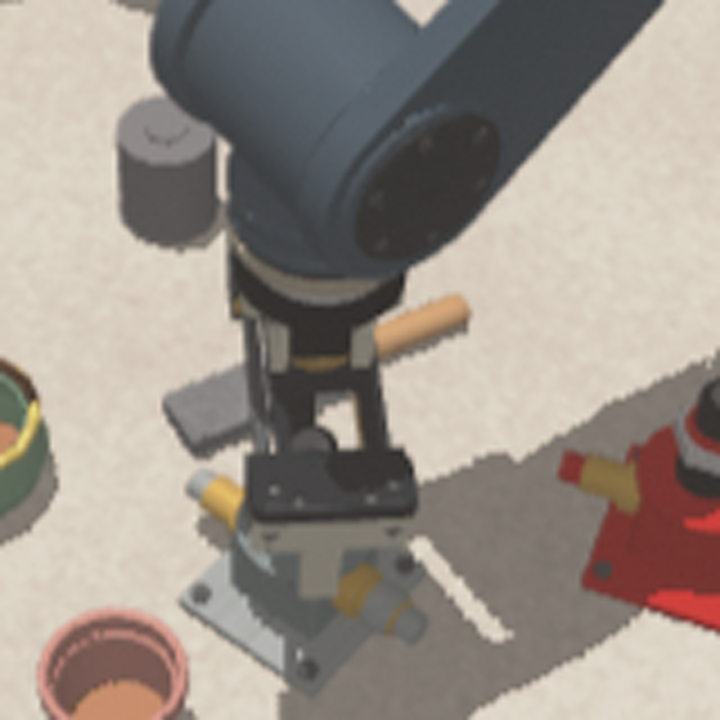

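The pads straddle the ring squarely and clear the knob. I'll close now.

Call:
{"api": "servo_tool", "payload": {"rows": [[0.5,[0,0,0],[0,0,0]],[0.5,[0,0,0],[0,0,0]],[0.5,[0,0,0],[0,0,0]],[0.5,[0,0,0],[0,0,0]],[0.0,[0,0,0],[0,0,0]],[0.0,[0,0,0],[0,0,0]],[0.0,[0,0,0],[0,0,0]],[0.0,[0,0,0],[0,0,0]],[0.0,[0,0,0],[0,0,0]]]}}

```text
time: 4.05
position: [0.5834, 0.129, 0.2612]
tool_rot: [-3.141, -0.0, 2.758]
force: [-1.3, -4.0, 0.4]
opening: 0.43
```

```bash
cat > st.py <<'E'
from h import *
s=telemetry.state()
for k in ['time','position','tool_rot','force','ft_torque','opening','qpos']: print(k,np.round(s[k],4))
E
python3 st.py; python3 -c "
from h import *
shot('wrist','w4'); crop('w4',160,180,480,420,2.4,'c5')"
```

```text
time 4.05
position [0.5834 0.129  0.2612]
tool_rot [-3.1411e+00 -2.0000e-04  2.7581e+00]
force [-1.2591 -3.9754  0.3737]
ft_torque [-0.4835  0.0777  0.0151]
opening 0.4297
qpos [ 1.3970e-01  6.1050e-01  1.6351e+00 -4.0000e-04  8.9640e-01 -1.0473e+00]
```

View pics/c5.png

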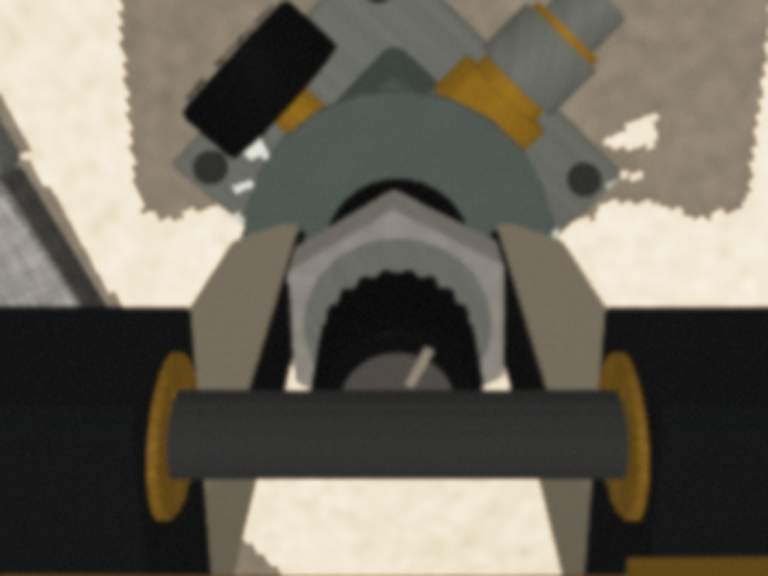

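The grip is good: opening is 40 mm and the side load is about 4 N. I'll turn the first 20° clockwise, which is before any possible bite, and take reference readings.

Call:
{"api": "servo_tool", "payload": {"rows": [[0,[0,0,0],[0,0,2]],[0,[0,0,0],[0,0,4]],[0,[0,0,0],[0,0,6]],[0,[0,0,0],[0,0,8]],[0,[0,0,0],[0,0,10]],[0,[0,0,0],[0,0,12]],[0,[0,0,0],[0,0,14]],[0,[0,0,0],[0,0,16]]]}}

```text
time: 4.9
position: [0.5835, 0.1291, 0.2612]
tool_rot: [-3.141, 0.0, 2.478]
force: [-0.2, -2.3, 0.3]
opening: 0.425
```

```bash
python3 st.py
```

```text
time 4.9
position [0.5835 0.1291 0.2612]
tool_rot [-3.1414  0.      2.4776]
force [-0.1995 -2.3263  0.2948]
ft_torque [-0.4345 -0.0292  0.0849]
opening 0.4249
qpos [ 1.399e-01  6.106e-01  1.635e+00 -2.000e-04  8.961e-01 -7.668e-01]
```

Call:
{"api": "servo_tool", "payload": {"rows": [[0,[0,0,0],[0,0,1]],[0,[0,0,0],[0,0,2]],[0,[0,0,0],[0,0,2]]]}}

```text
time: 5.2
position: [0.5835, 0.1291, 0.2612]
tool_rot: [-3.141, -0.0, 2.444]
force: [-0.2, -3.2, -0.2]
opening: 0.428
```

```bash
python3 st.py | grep -E 'rot|torq|force'
```

```text
tool_rot [-3.1414e+00 -1.0000e-04  2.4437e+00]
force [-0.2362 -3.231  -0.2058]
ft_torque [-0.5284 -0.0161  0.0379]
```

Call:
{"api": "servo_tool", "payload": {"rows": [[0,[0,0,0],[0,0,1]],[0,[0,0,0],[0,0,2]],[0,[0,0,0],[0,0,2]]]}}

```text
time: 5.5
position: [0.5835, 0.1292, 0.2612]
tool_rot: [-3.142, -0.0, 2.408]
force: [-0.6, -3.9, 0.1]
opening: 0.428
```

```bash
python3 st.py | grep -E 'rot|torq|force'
```

```text
tool_rot [-3.1415 -0.      2.4082]
force [-0.5914 -3.9114  0.0917]
ft_torque [-0.5865  0.0028  0.0285]
```

Call:
{"api": "servo_tool", "payload": {"rows": [[0,[0,0,0],[0,0,1]],[0,[0,0,0],[0,0,2]]]}}

```text
time: 5.7
position: [0.5835, 0.1292, 0.2612]
tool_rot: [-3.142, 0.0, 2.373]
force: [-1.1, -3.8, -0.9]
opening: 0.429
```

```bash
cat > t.py <<'E'
from h import *
s=telemetry.state(); print(round(s['time'],2),'yaw',np.degrees(s['tool_rot'][2]).round(2),'T',s['ft_torque'].round(3),'j6',s['joint_torque'][5].round(3),'F',s['force'].round(1))
E
python3 t.py
```

```text
5.7 yaw 135.95 T [-0.595 -0.034  0.121] j6 -0.213 F [-1.1 -3.8 -0.9]
```

Call:
{"api": "servo_tool", "payload": {"rows": [[0,[0,0,0],[0,0,1]],[0,[0,0,0],[0,0,2]]]}}

```text
time: 5.9
position: [0.5835, 0.1292, 0.2612]
tool_rot: [3.142, 0.0, 2.338]
force: [-1.2, -3.4, -1.3]
opening: 0.425
```

```bash
python3 t.py; python3 -c "
from h import *
shot('wrist','w5'); crop('w5',160,180,480,420,2.4,'c6')"
```

```text
5.9 yaw 133.95 T [-0.59  -0.108  0.141] j6 -0.169 F [-1.2 -3.4 -1.3]
```

View pics/c6.png

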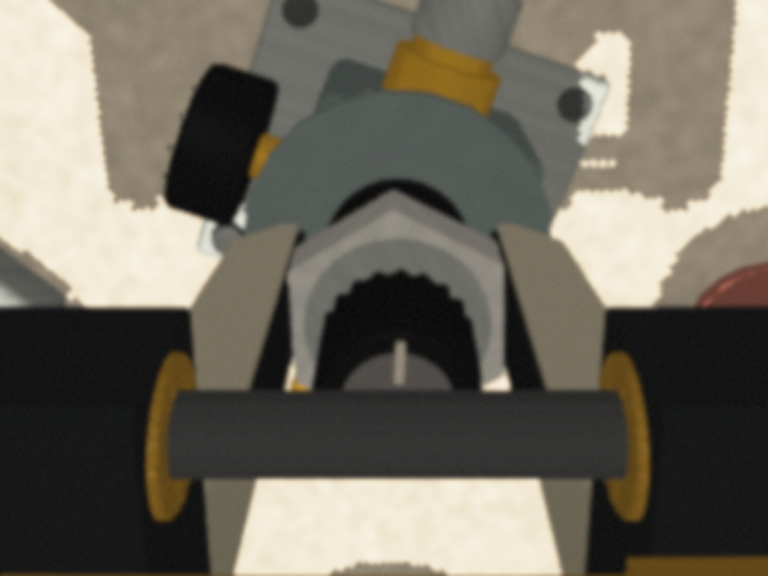

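The ring turns with the gripper and the knob stays put. The moving reference is about 0.12–0.14 N·m. I'll continue in identical 2° steps.

Call:
{"api": "servo_tool", "payload": {"rows": [[0,[0,0,0],[0,0,1]],[0,[0,0,0],[0,0,2]]]}}

```text
time: 6.15
position: [0.5835, 0.1292, 0.2612]
tool_rot: [3.142, 0.0, 2.303]
force: [-0.1, -3.5, -1.9]
opening: 0.427
```

```bash
python3 t.py
```

```text
6.15 yaw 131.94 T [-0.565 -0.133  0.163] j6 -0.201 F [-0.1 -3.5 -1.9]
```

Call:
{"api": "servo_tool", "payload": {"rows": [[0,[0,0,0],[0,0,1]],[0,[0,0,0],[0,0,2]]]}}

```text
time: 6.35
position: [0.5835, 0.1292, 0.2612]
tool_rot: [3.141, 0.0, 2.268]
force: [-0.1, -3.8, -1.2]
opening: 0.43
```

```bash
python3 t.py
```

```text
6.35 yaw 129.94 T [-0.493 -0.201  0.106] j6 -0.168 F [-0.1 -3.8 -1.2]
```

Call:
{"api": "servo_tool", "payload": {"rows": [[0,[0,0,0],[0,0,1]],[0,[0,0,0],[0,0,2]]]}}

```text
time: 6.55
position: [0.5836, 0.1292, 0.2612]
tool_rot: [3.141, 0.0, 2.233]
force: [1.7, -2.4, -2.0]
opening: 0.425
```

```bash
python3 t.py
```

```text
6.55 yaw 127.94 T [-0.526 -0.253  0.103] j6 -0.167 F [ 1.7 -2.4 -2. ]
```

Call:
{"api": "servo_tool", "payload": {"rows": [[0,[0,0,0],[0,0,1]],[0,[0,0,0],[0,0,2]]]}}

```text
time: 6.75
position: [0.5836, 0.1292, 0.2612]
tool_rot: [3.141, 0.0, 2.198]
force: [0.9, -3.0, -2.4]
opening: 0.427
```

```bash
python3 t.py
```

```text
6.75 yaw 125.94 T [-0.42  -0.296  0.096] j6 -0.167 F [ 0.9 -3.  -2.4]
```

Call:
{"api": "servo_tool", "payload": {"rows": [[0,[0,0,0],[0,0,1]],[0,[0,0,0],[0,0,2]]]}}

```text
time: 6.95
position: [0.5836, 0.1292, 0.2612]
tool_rot: [3.141, 0.0, 2.163]
force: [2.4, -2.5, -2.2]
opening: 0.425
```

```bash
python3 t.py
```

```text
6.95 yaw 123.95 T [-0.404 -0.421  0.111] j6 -0.167 F [ 2.4 -2.5 -2.2]
```

Call:
{"api": "servo_tool", "payload": {"rows": [[0,[0,0,0],[0,0,1]],[0,[0,0,0],[0,0,2]]]}}

```text
time: 7.15
position: [0.5836, 0.1292, 0.2612]
tool_rot: [3.141, 0.0, 2.128]
force: [1.8, -2.4, -3.9]
opening: 0.43
```

```bash
python3 t.py
```

```text
7.15 yaw 121.94 T [-0.292 -0.59   0.124] j6 -0.166 F [ 1.8 -2.4 -3.9]
```

Call:
{"api": "servo_tool", "payload": {"rows": [[0,[0,0,0],[0,0,1]],[0,[0,0,0],[0,0,2]]]}}

```text
time: 7.35
position: [0.5836, 0.1293, 0.2612]
tool_rot: [3.141, 0.0, 2.093]
force: [3.8, -1.4, -4.4]
opening: 0.43
```

```bash
python3 t.py
```

```text
7.35 yaw 119.95 T [-0.25  -0.573  0.135] j6 -0.165 F [ 3.8 -1.4 -4.4]
```

Call:
{"api": "servo_tool", "payload": {"rows": [[0,[0,0,0],[0,0,1]],[0,[0,0,0],[0,0,2]]]}}

```text
time: 7.55
position: [0.5836, 0.1292, 0.2613]
tool_rot: [3.141, 0.0, 2.058]
force: [3.6, -0.4, -4.1]
opening: 0.427
```

```bash
python3 t.py
```

```text
7.55 yaw 117.94 T [-0.196 -0.739  0.074] j6 -0.165 F [ 3.6 -0.4 -4.1]
```

Call:
{"api": "servo_tool", "payload": {"rows": [[0,[0,0,0],[0,0,1]],[0,[0,0,0],[0,0,2]]]}}

```text
time: 7.75
position: [0.5836, 0.1293, 0.2612]
tool_rot: [3.141, 0.0, 2.024]
force: [5.5, -0.2, -4.0]
opening: 0.43
```

```bash
python3 t.py
```

```text
7.75 yaw 115.95 T [-0.062 -0.822  0.143] j6 -0.164 F [ 5.5 -0.2 -4. ]
```

Call:
{"api": "servo_tool", "payload": {"rows": [[0,[0,0,0],[0,0,1]],[0,[0,0,0],[0,0,2]]]}}

```text
time: 7.95
position: [0.5836, 0.1293, 0.2612]
tool_rot: [3.141, 0.0, 1.989]
force: [5.6, 0.2, -6.9]
opening: 0.427
```

```bash
python3 t.py
```

```text
7.95 yaw 113.95 T [-0.04  -0.892  0.114] j6 -0.163 F [ 5.6  0.2 -6.9]
```

Call:
{"api": "servo_tool", "payload": {"rows": [[0,[0,0,0],[0,0,1]],[0,[0,0,0],[0,0,2]]]}}

```text
time: 8.15
position: [0.5836, 0.1293, 0.2613]
tool_rot: [3.141, -0.0, 1.954]
force: [5.7, -0.7, -5.5]
opening: 0.425
```

```bash
python3 t.py
```

```text
8.15 yaw 111.95 T [-0.094 -0.949  0.139] j6 -0.153 F [ 5.7 -0.7 -5.5]
```

Call:
{"api": "servo_tool", "payload": {"rows": [[0,[0,0,0],[0,0,1]],[0,[0,0,0],[0,0,2]]]}}

```text
time: 8.35
position: [0.5837, 0.1293, 0.2613]
tool_rot: [3.141, 0.0, 1.919]
force: [5.0, 0.4, -5.9]
opening: 0.43
```

```bash
python3 t.py
```

```text
8.35 yaw 109.95 T [-0.054 -1.047  0.122] j6 -0.135 F [ 5.   0.4 -5.9]
```

Call:
{"api": "servo_tool", "payload": {"rows": [[0,[0,0,0],[0,0,1]],[0,[0,0,0],[0,0,2]]]}}

```text
time: 8.55
position: [0.5837, 0.1293, 0.2612]
tool_rot: [3.141, 0.0, 1.884]
force: [5.1, -0.4, -6.3]
opening: 0.428
```

```bash
python3 t.py
```

```text
8.55 yaw 107.95 T [-0.085 -0.984  0.199] j6 -0.109 F [ 5.1 -0.4 -6.3]
```

Call:
{"api": "servo_tool", "payload": {"rows": [[0,[0,0,0],[0,0,1]],[0,[0,0,0],[0,0,2]]]}}

```text
time: 8.75
position: [0.5837, 0.1293, 0.2613]
tool_rot: [3.141, -0.0, 1.849]
force: [5.3, 0.2, -6.3]
opening: 0.43
```

```bash
python3 t.py
```

```text
8.75 yaw 105.95 T [ 0.    -1.03   0.253] j6 -0.079 F [ 5.3  0.2 -6.3]
```

Call:
{"api": "servo_tool", "payload": {"rows": [[0,[0,0,0],[0,0,1]],[0,[0,0,0],[0,0,2]]]}}

```text
time: 8.95
position: [0.5837, 0.1293, 0.2612]
tool_rot: [3.141, -0.0, 1.814]
force: [5.7, -0.6, -6.1]
opening: 0.428
```

```bash
python3 t.py
```

```text
8.95 yaw 103.95 T [ 0.068 -1.126  0.263] j6 -0.043 F [ 5.7 -0.6 -6.1]
```

The bite shows: j6 has risen 0.12 from its plateau and the wrist torque about 0.14. I'll go 2° at a time from here, towards a rise of about 0.2.

Call:
{"api": "servo_tool", "payload": {"rows": [[0,[0,0,0],[0,0,1]],[0,[0,0,0],[0,0,2]]]}}

```text
time: 9.15
position: [0.5837, 0.1293, 0.2613]
tool_rot: [3.141, -0.0, 1.78]
force: [5.8, 0.2, -7.1]
opening: 0.432
```

```bash
python3 t.py;  python3 -c "
from h import *
shot('wrist','w6'); crop('w6',160,180,480,420,2.4,'c7')"; python3 t.py
```

```text
9.15 yaw 101.96 T [ 0.056 -1.104  0.296] j6 -0.003 F [ 5.8  0.2 -7.1]
9.2 yaw 101.9 T [-0.008 -1.067  0.235] j6 0.116 F [ 6.3 -0.6 -6.8]
```

View pics/c7.png

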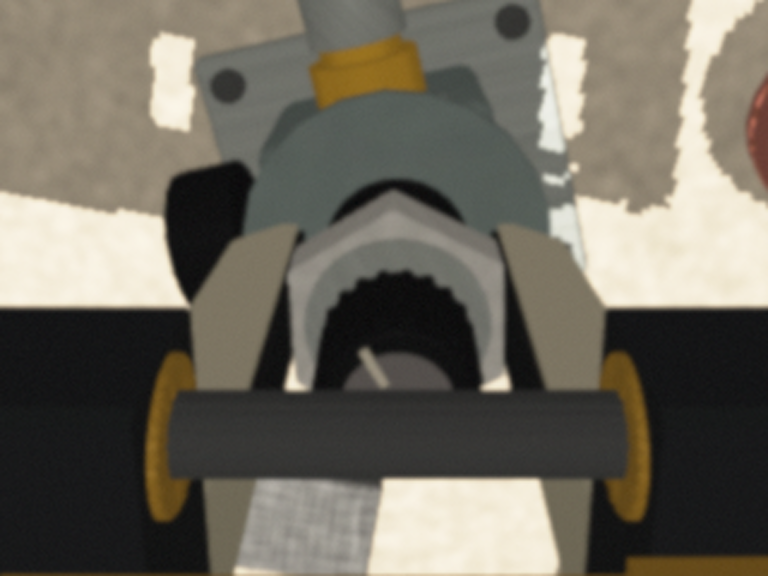

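Call:
{"api": "servo_tool", "payload": {"rows": [[0,[0,0,0],[0,0,1]],[0,[0,0,0],[0,0,2]]]}}

```text
time: 9.4
position: [0.5837, 0.1294, 0.2613]
tool_rot: [3.14, -0.0, 1.745]
force: [6.1, 0.5, -7.1]
opening: 0.425
```

```bash
python3 t.py
```

```text
9.4 yaw 99.97 T [ 0.023 -1.174  0.377] j6 0.025 F [ 6.1  0.5 -7.1]
```

The rise is about 0.2–0.25 N·m, so the ring is snug. I'll hold for 0.5 s, then release and lift straight up.

Call:
{"api": "servo_tool", "payload": {"rows": [[0,[0,0,0],[0,0,2]],[0,[0,0,0],[0,0,2]],[0,[0,0,0],[0,0,2]],[0,[0,0,0],[0,0,2]]]}}

```text
time: 9.8
position: [0.5838, 0.1293, 0.2613]
tool_rot: [3.14, -0.0, 1.71]
force: [7.6, 1.2, -7.2]
opening: 0.43
```

```bash
python3 t.py
```

```text
9.8 yaw 97.98 T [ 0.134 -1.219  0.141] j6 0.141 F [ 7.6  1.2 -7.2]
```

My hold rows repeated the 2° offset, so the ring got one more 2° than intended. I estimate the rise at 0.24–0.33 N·m, still below the forced limit of 0.43. Releasing now.

Call:
{"api": "servo_tool", "payload": {"rows": [[1,[0,0,0],[0,0,0]],[1,[0,0,0],[0,0,0]],[1,[0,0,0],[0,0,0]],[1,[0,0,0],[0,0,0]],[1,[0,0,-30],[0,0,0]],[1,[0,0,-75],[0,0,0]],[1,[-73,0,-85],[0,0,0]],[1,[-73,0,-85],[0,0,0]],[1,[-73,0,-85],[0,0,0]],[1,[-73,0,-85],[0,0,0]],[1,[-73,0,-85],[0,0,0]]]}}

```text
time: 10.9
position: [0.5935, 0.0577, 0.3459]
tool_rot: [-3.141, -0.0, 1.711]
force: [0.6, 0.9, -0.1]
opening: 1.0
```

Run:
```python
from ov import *
shot('wrist','w7'); s=telemetry.state(); print(s['time'],s['position'],np.degrees(s['tool_rot']),s['force'],s['qpos'])
A=[.5837,.1292]; d=ld('w7'); p=proj(d,[*A,.1]).astype(int); print(p)
overlay('w7',A,68-58.5,[p[0]-60,p[1]-50,p[0]+60,p[1]+50],6.6,'o7')
# knob mark angle world, before/after: mark outer end pixel from o3: (487,240)/6.6+(280,90)
m=atz(ld('w2'),280+487/6.6,90+240/6.6,.126); k=atz(ld('w2'),280+433/6.6,90+359/6.6,.126); print(np.degrees(np.arctan2(*(m-k)[1::-1])))
```

```text
10.95 [0.59352337 0.05783327 0.34587445] [-1.79958098e+02 -1.43120427e-02  9.80814731e+01] [-0.22563699  0.4779283  -0.00934046] [ 1.90538795e-02  4.97596161e-01  1.58411210e+00  1.82131004e-04
  1.06064068e+00 -1.22083523e-01]
[326 144]
132.09982161484908
```

View pics/o7.png

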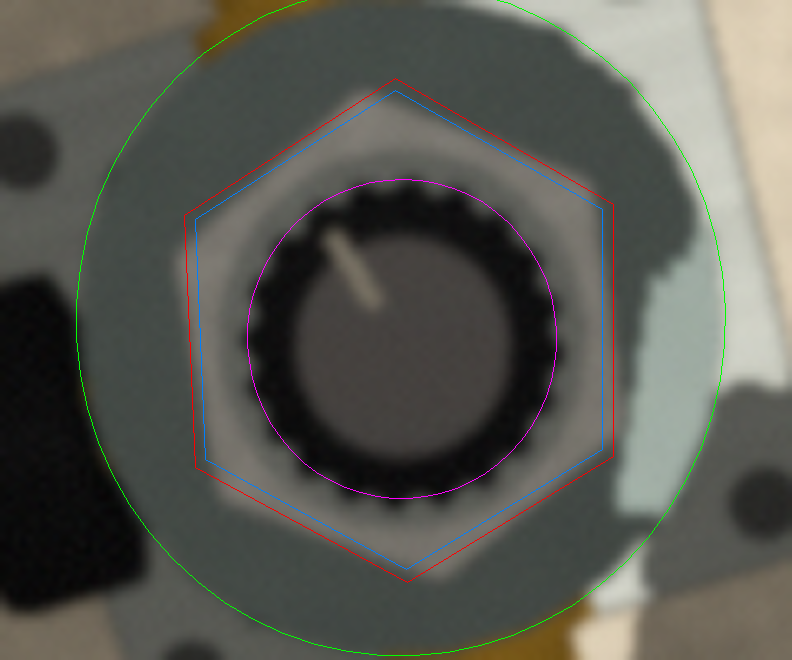

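Run:
```python
from ov import *
A=[.5835,.1290]; d=ld('w7'); p=proj(d,[*A,.1]).astype(int)
overlay('w7',A,15,[p[0]-60,p[1]-50,p[0]+60,p[1]+50],5,'a')
overlay('w6',A,12,[250,220,410,345],5,'b'); overlay('w4',A,8,[250,220,410,345],5,'c')
a,b,c=[cv2.imread(f'pics/{x}.png') for x in 'abc']
cv2.imwrite('pics/bc.png',cv2.resize(np.vstack([b[:450],c[:450]]),None,fx=.66,fy=.66,interpolation=cv2.INTER_AREA))
```

```text
(no output)
```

View pics/a.png

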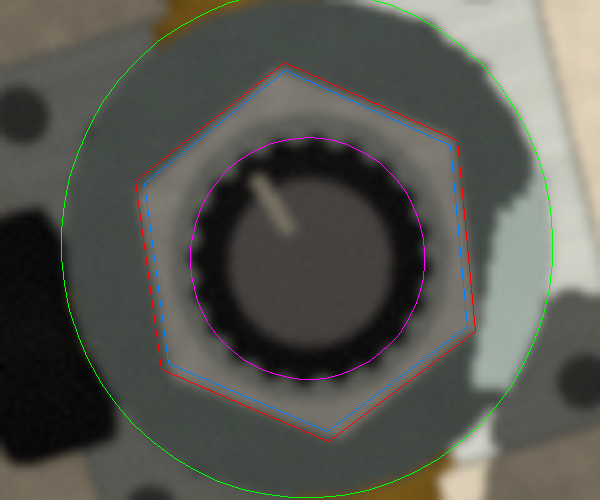

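View pics/bc.png

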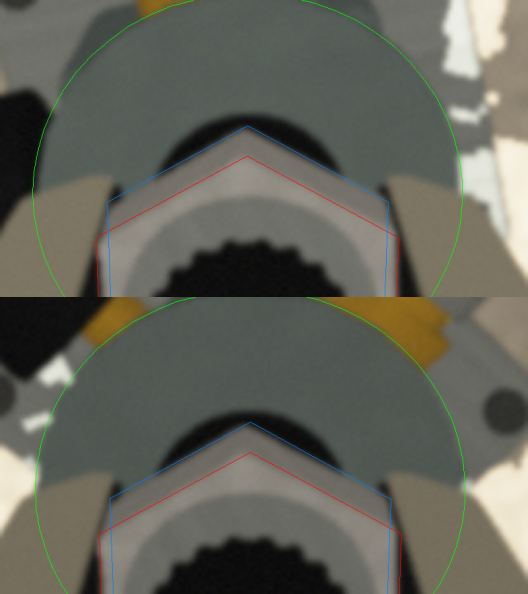

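The ring was at 12° in the grip at yaw 102 and is now at about 15°, so it sprang back roughly 7° when released. The residual preload is uncertain, so I'll regrip square to the ring and feel it again.

Call:
{"api": "servo_tool", "payload": {"rows": [[1,[72,0,0],[0,0,-7]],[1,[72,0,0],[0,0,-7]],[1,[72,0,40],[0,0,-7]],[1,[72,0,75],[0,0,-7]],[1,[72,0,84.5],[0,0,-7]],[0.5,[72,0,84.5],[0,0,-7]],[0.5,[72,0,84.5],[0,0,-7]],[0.5,[72,0,84.5],[0,0,-7]],[0,[72,0,84.5],[0,0,-7]],[0,[72,0,84.5],[0,0,-7]],[0,[72,0,84.5],[0,0,-7]],[0,[72,0,84.5],[0,0,-7]]]}}

```text
time: 12.15
position: [0.5837, 0.1282, 0.2619]
tool_rot: [3.141, 0.0, 1.833]
force: [0.1, 0.4, 0.3]
opening: 0.451
```

```bash
python3 t.py
```

```text
12.15 yaw 105.03 T [-0.05  -0.084  0.005] j6 0.001 F [0.1 0.4 0.3]
```

Call:
{"api": "servo_tool", "payload": {"rows": [[0,[0,0,0],[0,0,0.5]],[0,[0,0,0],[0,0,1]]]}}

```text
time: 12.35
position: [0.584, 0.1283, 0.2619]
tool_rot: [3.14, 0.0, 1.815]
force: [3.3, 0.6, -0.9]
opening: 0.43
```

```bash
python3 t.py
```

```text
12.35 yaw 104.01 T [ 0.136 -0.694  0.276] j6 0.065 F [ 3.3  0.6 -0.9]
```

Call:
{"api": "servo_tool", "payload": {"rows": [[0,[0,0,0],[0,0,0.5]],[0,[0,0,0],[0,0,1]]]}}

```text
time: 12.55
position: [0.5839, 0.1283, 0.2619]
tool_rot: [3.14, 0.0, 1.798]
force: [4.6, 1.9, -0.9]
opening: 0.432
```

```bash
python3 t.py
```

```text
12.55 yaw 103.0 T [ 0.174 -0.836  0.258] j6 0.103 F [ 4.6  1.9 -0.9]
```

At ring position 14° the moving torque is already about 0.27, a rise of about 0.15. So the ring had kept roughly 0.12 after release, which is what the drag can hold. This time I'll unload the wrist slowly before opening so the ring doesn't spring back.

Call:
{"api": "servo_tool", "payload": {"rows": [[0,[0,0,0],[0,0,0.5]],[0,[0,0,0],[0,0,1]]]}}

```text
time: 12.75
position: [0.5839, 0.1283, 0.2619]
tool_rot: [3.14, 0.0, 1.78]
force: [6.0, 1.3, -1.5]
opening: 0.427
```

```bash
python3 t.py
```

```text
12.75 yaw 102.0 T [ 0.241 -0.911  0.267] j6 0.126 F [ 6.   1.3 -1.5]
```

Call:
{"api": "servo_tool", "payload": {"rows": [[0,[0,0,0],[0,0,0]],[0,[0,0,0],[0,0,0]],[0,[0,0,0],[0,0,0]]]}}

```text
time: 13.05
position: [0.584, 0.1283, 0.262]
tool_rot: [3.14, 0.0, 1.78]
force: [5.8, 1.8, -1.1]
opening: 0.43
```

```bash
python3 t.py
```

```text
13.05 yaw 102.01 T [ 0.223 -0.952  0.141] j6 0.21 F [ 5.8  1.8 -1.1]
```

Call:
{"api": "servo_tool", "payload": {"rows": [[0,[0,0,0],[0,0,-0.3]],[0,[0,0,0],[0,0,-0.5]],[0,[0,0,0],[0,0,-0.5]],[0,[0,0,0],[0,0,-0.5]]]}}

```text
time: 13.45
position: [0.5839, 0.1283, 0.2619]
tool_rot: [3.14, -0.0, 1.789]
force: [5.0, 1.9, -0.9]
opening: 0.428
```

```bash
python3 t.py
```

```text
13.45 yaw 102.49 T [ 0.182 -0.869  0.013] j6 0.046 F [ 5.   1.9 -0.9]
```

The wrist torque is now about 0 with the ring still loaded (moving rise ~0.15). Opening and lifting.

Call:
{"api": "servo_tool", "payload": {"rows": [[0.5,[0,0,0],[0,0,0]],[0.6,[0,0,0],[0,0,0]],[1,[0,0,0],[0,0,0]],[1,[0,0,0],[0,0,0]],[1,[0,0,-30],[0,0,0]],[1,[0,0,-75],[0,0,0]],[1,[-72,0,-84],[0,0,0]],[1,[-72,0,-84],[0,0,0]],[1,[-72,0,-84],[0,0,0]],[1,[-72,0,-84],[0,0,0]],[1,[-72,0,-84],[0,0,0]]]}}

```text
time: 14.55
position: [0.599, 0.0588, 0.3453]
tool_rot: [-3.141, -0.0, 1.79]
force: [-0.1, -0.3, 0.1]
opening: 1.0
```

Run:
```python
from ov import *
shot('wrist','w8'); s=telemetry.state(); print(s['time'],s['position'],np.degrees(s['tool_rot']),s['qpos'])
A=[.5835,.1290]; d=ld('w8'); p=proj(d,[*A,.1]).astype(int); print(p)
overlay('w8',A,14,[p[0]-60,p[1]-50,p[0]+60,p[1]+50],6,'o8')
```

```text
14.6 [0.59902051 0.05889739 0.34532782] [-1.79952305e+02 -1.98839886e-02  1.02584455e+02] [ 2.06497938e-02  5.07762804e-01  1.56887087e+00  2.00682325e-04
  1.06584361e+00 -1.99087683e-01]
[326 145]
```

View pics/o8.png

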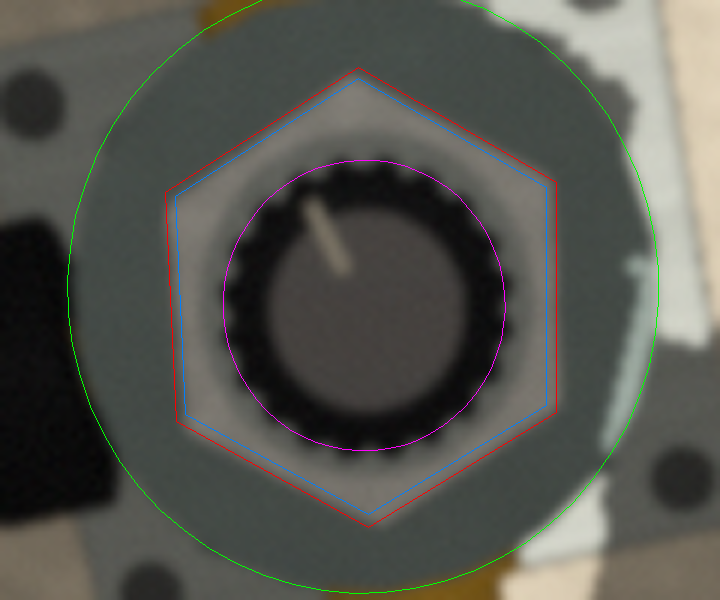

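The ring stayed at about 13.5°, tighter than after the first release, and the knob mark looks unchanged. Now to the cap.

Call:
{"api": "servo_tool", "payload": {"rows": [[1,[-265,-111,0],[0,0,0]],[1,[-265,-111,0],[0,0,0]],[1,[-265,-111,0],[0,0,0]],[1,[-265,-111,0],[0,0,0]],[1,[-265,-111,0],[0,0,0]],[1,[-265,-111,0],[0,0,0]],[1,[-265,-111,0],[0,0,0]],[1,[-265,-111,0],[0,0,0]],[1,[-265,-111,0],[0,0,0]],[1,[-265,-111,0],[0,0,0]]]}}

```text
time: 15.6
position: [0.5488, -0.2234, 0.3457]
tool_rot: [-3.141, -0.0, 1.791]
force: [0.5, 0.5, -0.2]
opening: 1.0
```

Run:
```python
from ov import *
d=ld('w8'); A=[.5835,.129]; p=proj(d,[*A,.1]).astype(int)
f=lambda x,y: atz(d,p[0]-60+x/6,p[1]-50+y/6,.126)
m=f(311,200); k=f(363,310); print('mark',np.degrees(np.arctan2(*(m-k)[1::-1])))
shot('wrist','w9'); s=telemetry.state(); print(s['time'],s['position'],np.degrees(s['tool_rot']),s['qpos'])
d=ld('w9'); C=[.532,-.153]
im=cv2.imread('pics/w9.png')
for z,c in [(.07,(0,0,255)),(0,(0,255,0))]:
    P=np.array([proj(d,[C[0]+.03*np.cos(t),C[1]+.03*np.sin(t),z]) for t in np.linspace(0,6.28,50)]).astype(int); cv2.polylines(im,[P],True,c,1)
cv2.imwrite('pics/o9.png',im)
```

```text
mark 128.63043248747
15.65 [ 0.54876574 -0.22358683  0.34572309] [-1.79994888e+02 -8.61326227e-03  1.02630701e+02] [-4.65462345e-01  4.91267894e-01  1.59490781e+00  6.87481130e-05
  1.05558120e+00 -6.85943555e-01]
```

View pics/o9.png

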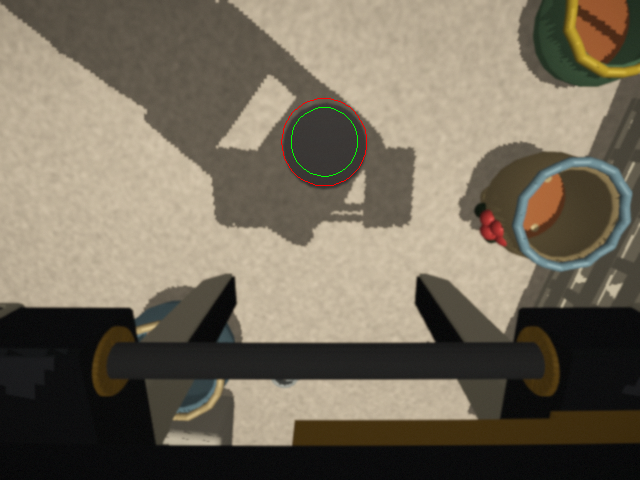

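Run:
```python
from ov import *
im=cv2.imread('pics/o9.png')[85:200,265:385]; cv2.imwrite('pics/c9.png',np.clip(cv2.resize(im,None,fx=5,fy=5,interpolation=cv2.INTER_CUBIC).astype(float)*1.8,0,255).astype(np.uint8))
```

```text
(no output)
```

View pics/c9.png

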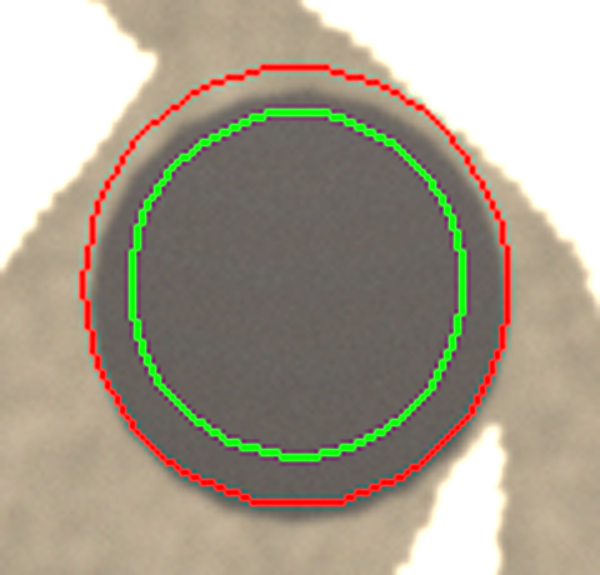

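Call:
{"api": "servo_tool", "payload": {"rows": [[1,[69.7,-0.6,30],[0,0,0]],[1,[69.7,-0.6,40],[0,0,0]],[1,[69.7,-0.6,80],[0,0,0]],[1,[69.7,-0.6,115],[0,0,0]],[1,[69.7,-0.6,143],[0,0,0]],[1,[69.7,-0.6,143],[0,0,0]],[1,[69.7,-0.6,143],[0,0,0]],[0.7,[69.7,-0.6,143],[0,0,0]],[0.7,[69.7,-0.6,143],[0,0,0]],[0,[69.7,-0.6,143],[0,0,0]],[0,[69.7,-0.6,143],[0,0,0]],[0,[69.7,-0.6,143],[0,0,0]]]}}

```text
time: 16.85
position: [0.5328, -0.157, 0.2031]
tool_rot: [3.141, 0.0, 1.789]
force: [1.6, 0.6, 0.9]
opening: 0.63
```

Call:
{"api": "servo_tool", "payload": {"rows": [[0,[0,0,0],[0,0,0]],[0,[0,0,0],[0,0,0]],[0,[0,0,0],[0,0,0]]]}}

```text
time: 17.15
position: [0.5328, -0.157, 0.203]
tool_rot: [3.141, 0.0, 1.789]
force: [0.9, 0.9, 5.0]
opening: 0.631
```

```bash
python3 st.py
```

```text
time 17.15
position [ 0.5328 -0.157   0.203 ]
tool_rot [3.1411e+00 3.0000e-04 1.7895e+00]
force [0.9176 0.9102 4.9657]
ft_torque [ 0.0717 -0.0446 -0.0011]
opening 0.6307
qpos [-3.7030e-01  6.4400e-01  1.7696e+00  1.0000e-04  7.2740e-01 -5.8900e-01]
```

The cap is gripped (opening 59 mm). Lift 170 mm straight up, then travel to just short of the axis.

Call:
{"api": "servo_tool", "payload": {"rows": [[0,[0,0,-8],[0,0,0]],[0,[0,0,-25],[0,0,0]],[0,[0,0,-50],[0,0,0]],[0,[0,0,-80],[0,0,0]],[0,[0,0,-110],[0,0,0]],[0,[0,0,-140],[0,0,0]],[0,[0,0,-160],[0,0,0]],[0,[0,0,-170],[0,0,0]],[0,[0,0,-170],[0,0,0]],[0,[0,0,-170],[0,0,0]]]}}

```text
time: 18.15
position: [0.5324, -0.1569, 0.3718]
tool_rot: [-3.14, -0.001, 1.789]
force: [-0.1, -0.4, -1.0]
opening: 0.631
```

Call:
{"api": "servo_tool", "payload": {"rows": [[0,[15,6,0],[0,0,0]],[0,[40,17,0],[0,0,0]],[0,[70,29,0],[0,0,0]],[0,[105,44,0],[0,0,0]],[0,[140,59,0],[0,0,0]],[0,[175,73,0],[0,0,0]],[0,[208,87,0],[0,0,0]],[0,[235,98,0],[0,0,0]],[0,[252,105,0],[0,0,0]],[0,[262,110,0],[0,0,0]],[0,[266.8,111.6,0],[0,0,0]],[0,[266.8,111.6,0],[0,0,0]]]}}

```text
time: 19.35
position: [0.5836, 0.128, 0.3723]
tool_rot: [-3.141, -0.0, 1.79]
force: [0.4, -0.2, -1.5]
opening: 0.629
```

Call:
{"api": "servo_tool", "payload": {"rows": [[0,[0,0,0],[0,0,0]],[0,[0,0,0],[0,0,0]]]}}

```text
time: 19.55
position: [0.5837, 0.127, 0.3727]
tool_rot: [-3.141, 0.0, 1.788]
force: [0.5, -0.5, -1.6]
opening: 0.628
```

```bash
python3 st.py; python3 -c "
from h import *
shot('wrist','w10'); shot('scene','s10'); crop('s10',240,120,400,330,2.8,'c10')"
```

```text
time 19.55
position [0.5837 0.127  0.3727]
tool_rot [-3.1415e+00  1.0000e-04  1.7885e+00]
force [ 0.5148 -0.5482 -1.6155]
ft_torque [ 0.0138 -0.0621  0.0226]
opening 0.6285
qpos [ 1.3630e-01  4.6920e-01  1.5571e+00 -1.0000e-04  1.1154e+00 -8.1400e-02]
```

View pics/w10.png

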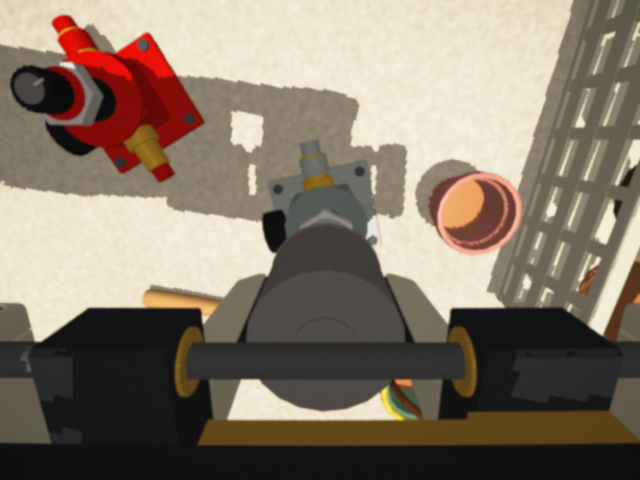

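View pics/c10.png

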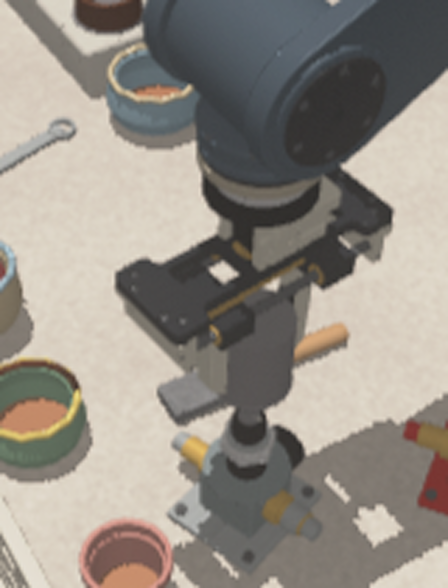

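Run:
```python
from ov import *
out=[]
for nm,box,s in [('w10',(220,180,430,420),2.5),('s10',(300,200,370,330),5)]:
    d=ld(nm); im=cv2.imread(f'pics/{nm}.png'); u0,v0,u1,v1=box
    im=cv2.resize(im[v0:v1,u0:u1],None,fx=s,fy=s,interpolation=cv2.INTER_CUBIC)
    t=np.linspace(0,6.28,60)
    for C,R,z,c in [((.5834,.1283),.03,.240,(0,0,255)),((.5834,.1283),.03,.170,(0,255,255)),((.5835,.129),.036,.062,(0,255,0)),((.5835,.129),.013,.126,(255,0,255))]:
        P=np.array([(proj(d,[C[0]+R*np.cos(a),C[1]+R*np.sin(a),z])-[u0,v0]+.5)*s for a in t]).astype(int); cv2.polylines(im,[P],True,c,1)
    out.append(cv2.resize(im,(400,600) if nm=='s10' else (400,int(400*im.shape[0]/im.shape[1]))))
b=np.zeros((600,400,3),np.uint8); b[:out[0].shape[0]]=out[0]
cv2.imwrite('pics/o10.png',np.hstack([b,out[1]]))
```

```text
(no output)
```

View pics/o10.png

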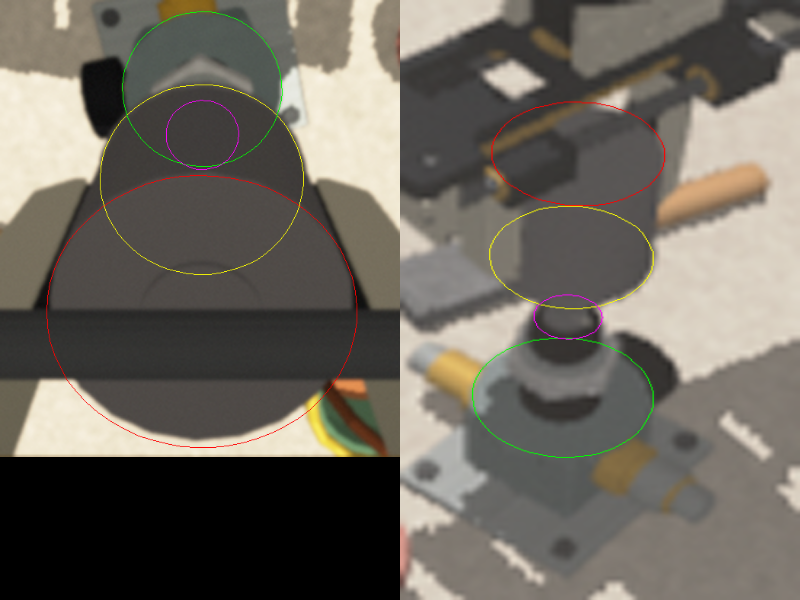

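The cap is centred on the axis to within about 1 mm. Lower in stages while watching the force.

Call:
{"api": "servo_tool", "payload": {"rows": [[0,[0,0,10],[0,0,0]],[0,[0,0,22],[0,0,0]],[0,[0,0,34],[0,0,0]],[0,[0,0,44],[0,0,0]],[0,[0,0,50],[0,0,0]],[0,[0,0,55],[0,0,0]],[0,[0,0,55],[0,0,0]]]}}

```text
time: 20.35
position: [0.5837, 0.1277, 0.3171]
tool_rot: [-3.141, -0.0, 1.789]
force: [0.3, -0.4, -1.0]
opening: 0.632
```

```bash
python3 t.py
```

```text
20.35 yaw 102.53 T [-0.018 -0.134  0.007] j6 0.001 F [ 0.3 -0.4 -1. ]
```

Call:
{"api": "servo_tool", "payload": {"rows": [[0,[0,0,5],[0,0,0]],[0,[0,0,10],[0,0,0]],[0,[0,0,15],[0,0,0]],[0,[0,0,20],[0,0,0]],[0,[0,0,25],[0,0,0]],[0,[0,0,25],[0,0,0]]]}}

```text
time: 20.95
position: [0.5836, 0.1277, 0.2919]
tool_rot: [-3.14, -0.0, 1.789]
force: [-0.6, 0.7, -1.5]
opening: 0.632
```

```bash
python3 st.py;python3 -c "
from h import *
shot('scene','s11'); crop('s11',290,200,380,330,4.5,'c11')"
```

```text
time 20.95
position [0.5836 0.1277 0.2919]
tool_rot [-3.1403e+00 -1.0000e-04  1.7895e+00]
force [-0.6493  0.6589 -1.5301]
ft_torque [-0.066  -0.0813 -0.0285]
opening 0.6321
qpos [ 0.1375  0.5675  1.6195 -0.      0.9558 -0.0812]
```

View pics/c11.png

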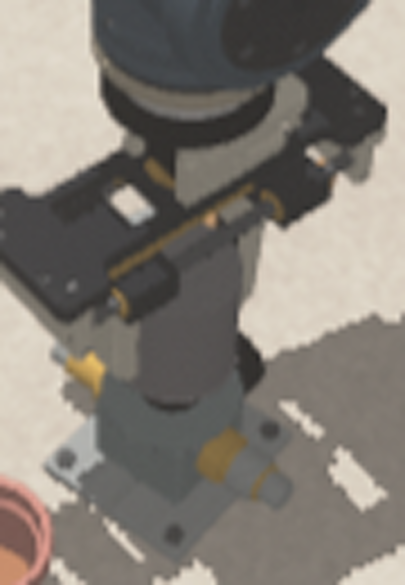

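No contact so far, and the rim is past the knob and ring, about 27 mm above the flange. Lower 23 mm, then creep down.

Call:
{"api": "servo_tool", "payload": {"rows": [[0,[0,0,5],[0,0,0]],[0,[0,0,10],[0,0,0]],[0,[0,0,15],[0,0,0]],[0,[0,0,20],[0,0,0]],[0,[0,0,23],[0,0,0]],[0,[0,0,24],[0,0,0]],[0,[0,0,24],[0,0,0]]]}}

```text
time: 21.7
position: [0.5838, 0.1278, 0.2686]
tool_rot: [-3.141, -0.0, 1.789]
force: [-0.1, 0.5, 0.3]
opening: 0.63
```

Call:
{"api": "servo_tool", "payload": {"rows": [[0,[0,0,0.5],[0,0,0]],[0,[0,0,1],[0,0,0]],[0,[0,0,1.5],[0,0,0]],[0,[0,0,1.5],[0,0,0]]]}}

```text
time: 22.1
position: [0.5838, 0.1277, 0.2672]
tool_rot: [3.142, -0.0, 1.789]
force: [0.4, 0.8, -1.7]
opening: 0.633
```

Call:
{"api": "servo_tool", "payload": {"rows": [[0,[0,0,0.4],[0,0,0]],[0,[0,0,0.8],[0,0,0]],[0,[0,0,0.8],[0,0,0]]]}}

```text
time: 22.4
position: [0.5837, 0.1277, 0.2664]
tool_rot: [-3.142, -0.0, 1.789]
force: [0.2, 0.0, -1.4]
opening: 0.632
```

```bash
python3 t.py
```

```text
22.4 yaw 102.53 T [-0.085 -0.114 -0.015] j6 0.0 F [ 0.2  0.  -1.4]
```

Call:
{"api": "servo_tool", "payload": {"rows": [[0,[0,0,0.4],[0,0,0]],[0,[0,0,0.8],[0,0,0]],[0,[0,0,0.8],[0,0,0]]]}}

```text
time: 22.7
position: [0.5837, 0.1277, 0.2656]
tool_rot: [-3.141, -0.0, 1.789]
force: [0.4, -0.3, -1.2]
opening: 0.633
```

Call:
{"api": "servo_tool", "payload": {"rows": [[0,[0,0,0.3],[0,0,0]],[0,[0,0,0.6],[0,0,0]],[0,[0,0,0.6],[0,0,0]]]}}

```text
time: 23.0
position: [0.5838, 0.1277, 0.2651]
tool_rot: [3.141, 0.0, 1.789]
force: [-1.0, -0.5, -0.9]
opening: 0.627
```

```bash
python3 t.py
```

```text
23.0 yaw 102.53 T [-0.017 -0.031 -0.011] j6 -0.0 F [-1.  -0.5 -0.9]
```

Call:
{"api": "servo_tool", "payload": {"rows": [[0,[0,0,0.3],[0,0,0]],[0,[0,0,0.6],[0,0,0]],[0,[0,0,0.6],[0,0,0]]]}}

```text
time: 23.3
position: [0.5838, 0.1277, 0.265]
tool_rot: [3.141, 0.0, 1.79]
force: [-1.8, -0.8, 6.0]
opening: 0.632
```

Call:
{"api": "servo_tool", "payload": {"rows": [[0,[0,0,0.2],[0,0,0]],[0,[0,0,0.4],[0,0,0]],[0,[0,0,0.4],[0,0,0]]]}}

```text
time: 23.6
position: [0.5838, 0.1277, 0.2649]
tool_rot: [3.141, 0.0, 1.789]
force: [-3.8, -0.8, 9.6]
opening: 0.633
```

```bash
python3 t.py
```

```text
23.6 yaw 102.53 T [-0.164  0.774  0.043] j6 -0.012 F [-3.8 -0.8  9.6]
```

The rim touched at the predicted height (TCP 0.265) with about 10 N. I'll relieve the push, open, lift clear and look.

Call:
{"api": "servo_tool", "payload": {"rows": [[0,[0,0,-0.4],[0,0,0]],[0.68,[0,0,-0.4],[0,0,0]],[0.72,[0,0,-0.4],[0,0,0]],[1,[0,0,-0.4],[0,0,0]],[1,[0,0,-0.4],[0,0,0]],[1,[0,0,-0.4],[0,0,0]],[1,[0,0,-20],[0,0,0]],[1,[0,0,-50],[0,0,0]],[1,[0,0,-90],[0,0,0]],[1,[-73,0,-120],[0,0,0]],[1,[-73,0,-120],[0,0,0]],[1,[-73,0,-120],[0,0,0]]]}}

```text
time: 24.8
position: [0.6003, 0.0539, 0.3858]
tool_rot: [3.139, 0.001, 1.787]
force: [0.2, 0.1, -0.2]
opening: 1.001
```

Call:
{"api": "servo_tool", "payload": {"rows": [[1,[0,0,0],[0,0,0]],[1,[0,0,0],[0,0,0]],[1,[0,0,0],[0,0,0]]]}}

```text
time: 25.1
position: [0.5994, 0.0574, 0.3834]
tool_rot: [-3.14, -0.0, 1.791]
force: [-0.3, 0.2, -0.4]
opening: 1.0
```

Run:
```python
from ov import *
shot('wrist','w12'); shot('scene','s12')
out=[]
for nm,box,s in [('w12',(240,60,420,240),2.5),('s12',(290,210,370,330),5)]:
    d=ld(nm); im=cv2.imread(f'pics/{nm}.png'); u0,v0,u1,v1=box
    im=cv2.resize(im[v0:v1,u0:u1],(400,int(400*(v1-v0)/(u1-u0))),interpolation=cv2.INTER_CUBIC); s=400/(u1-u0)
    for C,R,z,c in [((.5835,.129),.03,.132,(0,0,255)),((.5835,.129),.03,.062,(0,255,255)),((.5835,.129),.036,.062,(0,255,0))]:
        P=np.array([(proj(d,[C[0]+R*np.cos(a),C[1]+R*np.sin(a),z])-[u0,v0]+.5)*s for a in np.linspace(0,6.28,60)]).astype(int); cv2.polylines(im,[P],True,c,1)
    b=np.zeros((600,400,3),np.uint8); b[:im.shape[0]]=im; out.append(b)
cv2.imwrite('pics/o12.png',np.hstack(out))
s=telemetry.state(); print(s['time'],s['position'],s['force'])
```

```text
25.2 [0.59947322 0.05719367 0.38359369] [ 0.63382793  0.29705487 -0.12569461]
```

View pics/o12.png

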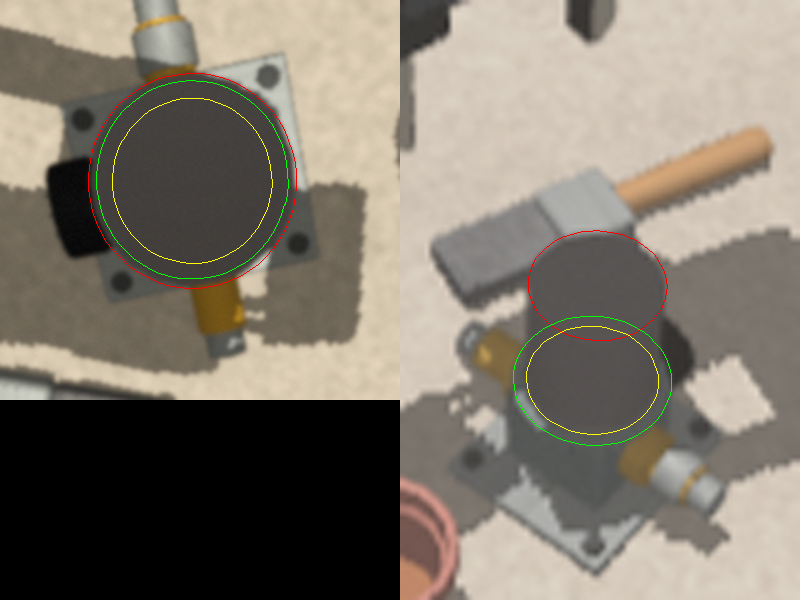

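View pics/s12.png

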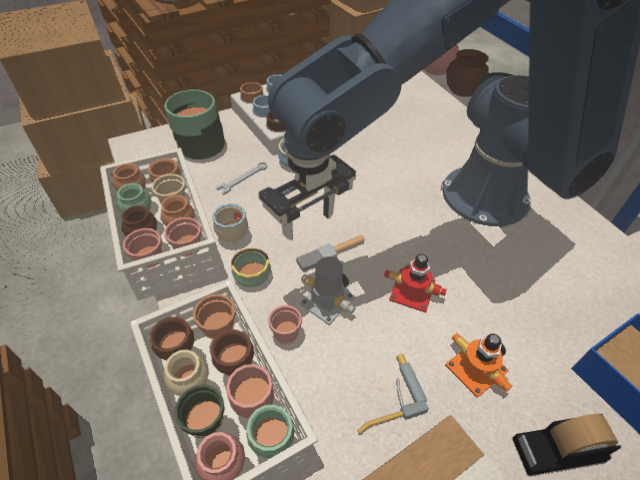

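The cap sits upright on the flange with its top at the expected 132 mm, within about 1 mm of the axis. Nothing else has moved and the arm is clear, so I'm handing in.

```bash
python3 -c "
from station import manip,telemetry
print(manip.job_done(), telemetry.state()['time'])"
```

```text
the job is handed in; nothing more can be done
the job is handed in; nothing more can be done
```

The ring is locked, the tamper cap is seated on the regulator's flange, and I've handed the job in at about 25 s. No verdict came back, and the ring's final preload is inferred from torque, not measured directly.

- **Locking ring:** I felt it bite about 46–50° into the clockwise turn and tightened it. My hold command then repeated the last step and added 2° by mistake, for a rise of about 0.24–0.33 N·m by my estimate. The torque rose more slowly per degree than the 0.044 stated. Going by turn angle at that rate instead, the peak could have come close to the 0.43 forced limit.
- **Spring-back:** On release the ring turned back about 7°. I gripped it again and felt a rise of about 0.15 N·m. I then unloaded the wrist to about zero torque before opening. It rested about 1–2° tighter than after the first release. I estimate it holds about 0.12 N·m (about 10 N on the collar; 5 N is needed).
- **Setting knob:** Its mark read 132° before and 129° after. That is about reading error and inside the 7° limit.
- **Cap:** The rim touched the flange at the expected height, with about 10 N at most. The last pictures show it upright and within about 1 mm of the axis.
- **Other things on the bench:** They look undisturbed in the last picture, and the gripper is clear of everything.

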